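# Wedge the tasting cask tight on its tilting stand

### The arm

A 6-joint arm with a two-finger parallel gripper is mounted at the origin on the work surface. World frame = base frame: x ahead of the robot, y to its left, z up, the work surface at z = 0. Lengths are in m, angles in rad, forces in N, time in s.
With the tool pointing down it reaches from about 0.325 to 0.775 m from the base axis. Payload 5.5 kg.
Tool frame: the origin (TCP) lies between the finger pads; the fingertips stand 8 mm ahead of it and the grasp point (between the pads) lies 11 mm behind it (tcp_to_tips is the distance from the TCP to the fingertips, in m); z points along the fingers, y is the direction in which the jaws open and shut (so a half turn about z gives the same grasp; the last joint's range is limited). The gripper opens to 88 mm and grips with 3 to 60 N. Pads are 20 mm wide; open, the fingers measure 115 mm over their backs; the gripper's body (75 mm by 178 mm) begins 61 mm behind the grasp point.
Start: joints at [-1.183, 0.091, 1.231, -0, 1.82, -0.057], TCP at [0.258, -0.542, 0.231] pointing down, gripper open.
Joint ranges: [-2.87, 2.87], [-0.86, 2.18], [0.17, 2.46], [-1.51, 4.65], [0.06, 2.69], [-2.65, 2.65]. Speed limits (rad/s): [2.57, 2.57, 3.01, 3.14, 3.14, 3.14].

### API

Orientations are given as a unit quaternion [w, x, y, z].
In Python, from bench import * gives the robot as it stands. Calls block until the motion is done:
- move_to(position, orientation): joint-space move of the TCP to a pose.
- move_l(position, speed=0.15, orientation=None): straight line of the TCP; orientation=None keeps the orientation; speed is the mean speed in m/s.
- movej(angles): joint-space move.
- gripper_open() and close(): open the fingers fully, or close them until they stop; the grip force is fixed at half the most.
- hold(seconds).
- inverse_kinematics(position, orientation): joint angles nearest the present ones, or None.
- state(): the state.
- get_image(name): name is "side" or "top"; returns a dict with "frame" (420x560x3 uint8, blue, green, red), "depth" (420x560 float32, m along the optical axis (not along the pixel's ray), 0 where there is no reading), "camera_matrix" (3x3 intrinsics, pixels), "k1" (the pictures are not rectified: a ray, as slopes to the right and down, at radius r is drawn at 1 + k1 r^2 times it, then the intrinsics apply), "view" (4x4, takes a point from world to camera coordinates). Camera axes: x right, y up, looking along -z (the intrinsics and any distortion apply to the point x, -y, -z); pixel columns grow to the right and rows downward; lengths in m; the calibration is good to about 2 mm. A picture is of the moment at which its call begins.
A pose or a line that the arm cannot do raises IKError and nothing moves.
- job_done(): hands the job in, once; it reports no verdict.
The state is a dict: "time": time; "joint_pos": joint angles; "dq": joint speeds; "joint_torque": joint torques, N m; "ee_pos": TCP position; "ee_rot": TCP orientation; "ft_force": force on the tool from outside, world axes, zero at the start; "moment": the same for the moment, N m; "finger_gap": finger opening in m.
Only numpy, scipy, OpenCV 4.12 (cv2) and the standard library are available. Lean on these libraries where they do the work, as an engineer would, in place of code of your own. Each camera call takes 0.05 s, during which the arm holds its last target. There are 200 camera calls.

### The job

Pick up the wooden mallet and, with a series of short sideways taps on the red butt of the oak wedge, drive it in under the lip of the cask's rocking cradle, drawing the mallet back a few centimetres between taps, until the cradle is fully raised and the wedge stops advancing and stays tight on its own. Drive the wedge only with the mallet, without touching wedge or cask with the gripper or striking the cask, then lay the mallet back flat on its green mat and leave the other things where they stand.

Things in the scene. Friction and masses are not known exactly. Their poses are not given: they have to be found in the camera images.
- mallet_head (a point): Centre of the head of a wooden mallet that lies flat on the green mat. Head: a block 90 mm long along the point's y, 50 mm along x, 44 mm high (z), with a flat dark rubber striking face at both y ends (45 mm from this point). The handle runs from the head towards the point's -x. Mallet 220 mm long in all, 420 g.
- mallet_grip (a point): Point on the mallet's handle 60 mm from the head's centre towards the point's -x, half-way up, near the mallet's centre of mass (same axes as mallet_head). The handle is 28 mm wide (y) and 26 mm high here; the head's near side is 35 mm away in +x; towards -x the handle goes on 115 mm to a flared end 36 mm wide.
- mallet: The mallet; origin on its underside, 85 mm from the head's centre towards the handle, x from handle to head, z up as it lies.
- mat: Green mat fixed to the table, 300 mm (x) by 180 mm (y), 4 mm thick; origin at the centre of its underside. The mallet's place.
- wedge: Pale waxed-oak wedge, 200 g, loose, flat on the table between the stand's guide rails. 190 mm long, 50 wide; thin tip (6 mm) at +y, butt (37 mm high, red face) at -y, taper 1 in 6. Origin in the middle of its underside. To be driven along its +y. Its tip starts 5 to 25 mm past the lip, loose under it. Sliding friction about 0.3 to 0.5.
- wedge_butt (a point): Centre of the wedge's flat red butt face, 18 mm above the table: the face to be tapped, along the point's +y.
- stand_lip (a point): Point on the table under the lip of the fixed blue stand; +y is the way the wedge is driven. The lip is a level steel bar, 64 mm wide, under the cradle's near end; a height screw (not reported) sets its underside 14 to 18 mm above the table at the start. Guide rails 10 mm high run from y = -30 mm on, 54 mm apart; the cradle begins at y = -5 mm, the cask (150 mm across, top at 210 mm) at y = 25 mm.
- cask (a joint): Rocking of the cradle and its cask (1.3 to 2 kg) on a pivot 150 mm past the lip: 0 = low, 0.033 rad = fully raised on a firm stop (lip 5 mm up), which gives 1 to 2 mm under hard taps. The wedge lifts it (2 to 4 N on the lip), then jams, butt 65 to 120 mm before the lip. Just meeting the stop leaves it loose: taps of 15 to 20 N, until it gains no more, seat it; friction then holds it.
- bottle_a: Clear bottle, 74 mm across, 240 mm high; origin at the centre of its underside. Bystander.
- bottle_b: Amber bottle, same size. Bystander.
- jar_a: Amber jar, 84 mm across, 120 mm high. Bystander.
- jar_b: Terracotta-coloured jar, same size. Bystander.
- jug: Copper mug, 84 mm across, 100 mm high. Bystander.
- spare: Dark spare block, 45 x 100 x 26 mm, lying on the table. Bystander.
Mind the look-alikes: they are no part of the job. Leave any pink look-alike of the mallet alone.

How it is judged:
By the outcome, as a careful person would: the job done as asked, in the order asked, and still so for the second after the job is handed in, with the robot touching nothing.
It also fails if it takes over 58 s, if anything falls off the work surface, if the arm or the gripper's body presses on something with over 40 N, if the wrist force passes 120 N, or if a joint passes its speed limit or range.

## Working session

There is one attempt and no reset: what is moved stays moved. The work goes in short steps, each a Python script; the robot and the scene stay as the last script left them, time stands still between calls to the robot, and variables do not carry over. Pictures are saved under pics/ and viewed, about 8 in all and at most 12, crops included, and the job is handed in when it is done.

```bash
ls; mkdir -p pics
cat > h.py <<'E'
from bench import *
import numpy as np, cv2
def snap(name,save=None):
    im=get_image(name)
    if save: cv2.imwrite('pics/'+save,im['frame'])
    return im
def ray(im,u,v):
    K=np.array(im['camera_matrix']);k1=im['k1']
    xd=(u-K[0,2])/K[0,0]; yd=(v-K[1,2])/K[1,1]
    x,y=xd,yd
    for _ in range(20):
        f=1+k1*(x*x+y*y); x,y=xd/f,yd/f
    V=np.array(im['view']); R=V[:3,:3]; t=V[:3,3]
    return -R.T@t, R.T@np.array([x,-y,-1.0])
def onz(im,u,v,z):
    o,d=ray(im,u,v); return o+d*(z-o[2])/d[2]
def pt(im,u,v):
    o,d=ray(im,u,v); return o+d*float(im['depth'][int(round(v)),int(round(u))])
def proj(im,p):
    V=np.array(im['view']);K=np.array(im['camera_matrix']); c=V[:3,:3]@np.array(p)+V[:3,3]
    x,y=c[0]/-c[2],-c[1]/-c[2]; f=1+im['k1']*(x*x+y*y)
    return K[0,0]*x*f+K[0,2],K[1,1]*y*f+K[1,2]
def cloud(im):
    h,w=im['depth'].shape; K=np.array(im['camera_matrix'])
    u,v=np.meshgrid(np.arange(w),np.arange(h)); xd=(u-K[0,2])/K[0,0]; yd=(v-K[1,2])/K[1,1]; x,y=xd.copy(),yd.copy()
    for _ in range(20):
        f=1+im['k1']*(x*x+y*y); x,y=xd/f,yd/f
    V=np.array(im['view']); d=im['depth']
    P=np.stack([x*d,-y*d,-d],-1)-V[:3,3]
    return P@V[:3,:3]
E
python3 - <<'E'
from h import *
for n in('top','side'):
    im=snap(n,n+'0.png'); V=np.array(im['view']); print(n,-V[:3,:3].T@V[:3,3],im['k1'],im['camera_matrix'])
s=state(); print({k:s[k] for k in('time','ee_pos','ee_rot','ft_force','finger_gap')})
E
```

```text
pics
top [0.37710269 0.04643005 1.07334783] -0.06365595409083094 [[388.09062392   0.         286.11068005]
 [  0.         388.09062392 208.14545343]
 [  0.           0.           1.        ]]
side [-0.36607788  0.93604073  1.25511084] -0.07916511628485333 [[542.8596114    0.         278.41394272]
 [  0.         542.8596114  202.52427323]
 [  0.           0.           1.        ]]
{'time': 0.1, 'ee_pos': array([ 0.25807539, -0.5413684 ,  0.22962582]), 'ee_rot': array([-8.62779370e-04,  9.75369425e-01,  2.20575885e-01, -1.40450113e-04]), 'ft_force': array([0.08806587, 0.61608032, 0.18316074]), 'finger_gap': 0.08771635390470457}
```

View pics/top0.png

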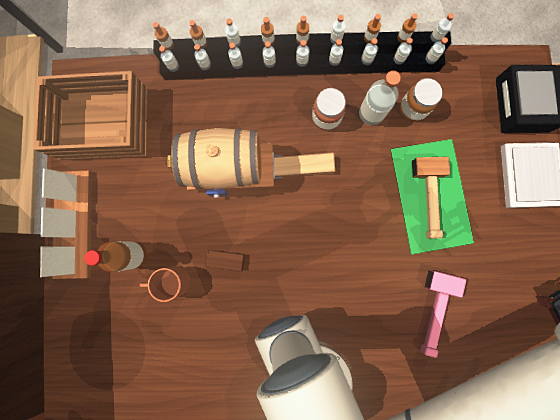

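View pics/side0.png

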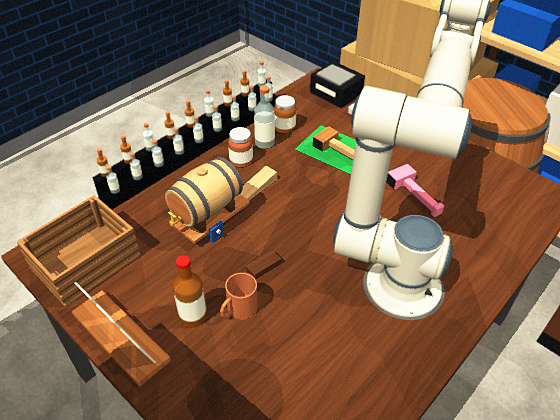

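The top view shows two candidates for the mallet: the wooden one on the green mat, head (432,167) and handle to (436,236), and the pink look-alike at (440,310). By the description it is the wooden one. The wedge lies at (275–335,163) with its butt on the right, driven leftwards in the picture, and the dark spare block is at (226,260).

Run:
```python
from h import *
im=snap('top'); P=cloud(im); f=im['frame']; hsv=cv2.cvtColor(f,cv2.COLOR_BGR2HSV)
def rect(m,name,z):
    # rays onto plane z for contour pixels, min-area rect in world xy
    m=m.astype(np.uint8); n,l,st,_=cv2.connectedComponentsWithStats(m); k=1+np.argmax(st[1:,4]); 
    c=max(cv2.findContours((l==k).astype(np.uint8),cv2.RETR_EXTERNAL,cv2.CHAIN_APPROX_NONE)[0],key=len)[:,0]
    W=np.array([onz(im,u,v,z)[:2] for u,v in c]).astype(np.float32)
    r=cv2.minAreaRect(W*1000); print(name,st[k],r,'\n',np.round(cv2.boxPoints(r)).tolist()); return l==k
U,Vv=np.meshgrid(np.arange(560),np.arange(420))
box=lambda a,b,c,d:(U>a)&(U<b)&(Vv>c)&(Vv<d)
green=(hsv[...,0]>45)&(hsv[...,0]<80)&(hsv[...,1]>120)&box(380,490,130,260)
rect(green,'mat',0.004)
Z=P[...,2]
mb=box(400,470,145,250)
print('head z',np.median(Z[160:172,420:445]),'handle z',np.median(Z[190:215,431:435]))
rect(mb&(Z>0.036)&(Z<.07),'head',0.048)
rect(mb&(Z>0.015)&(Z<0.04)&~green&(Vv>180),'handle',0.030)
wb=box(272,345,145,182)
rect(wb&(Z>0.010),'wedge',0.03)
for u in range(270,340,5): print(u,[round(float(x),3) for x in P[163,u]],f[163,u])
cv2.imwrite('pics/crop1.png',np.hstack([cv2.resize(f[135:255,380:480],None,fx=4,fy=4,interpolation=cv2.INTER_CUBIC),cv2.resize(f[110:230,250:350],None,fx=4,fy=4,interpolation=cv2.INTER_CUBIC)]))
```

```text
mat [ 391  139   83  115 5070] ((502.3597717285156, -352.4028015136719), (298.84796142578125, 179.48785400390625), 7.701937675476074) 
 [[342.0, -283.0], [366.0, -461.0], [662.0, -421.0], [638.0, -243.0]]
head z 0.048619316280504685 handle z 0.038655157104749
head [ 415  156   36   82 1242] ((494.0450744628906, -344.0928649902344), (217.76829528808594, 94.09442138671875), 0.3077835738658905) 
 [[385.0, -298.0], [385.0, -392.0], [603.0, -391.0], [603.0, -296.0]]
handle [425 181  15  57 532] ((462.431640625, -341.2522888183594), (36.884056091308594, 153.03219604492188), 87.61207580566406) 
 [[385.0, -356.0], [538.0, -363.0], [540.0, -326.0], [387.0, -320.0]]
wedge [ 273  153   63   29 1182] ((588.2481689453125, 2.7285690307617188), (169.2880096435547, 77.72006225585938), 88.51164245605469) 
 [[547.0, -81.0], [625.0, -83.0], [629.0, 86.0], [552.0, 88.0]]
270 [0.599, 0.095, 0.041] [ 69 106 168]
275 [0.606, 0.082, 0.009] [104 148 196]
280 [0.605, 0.068, 0.01] [101 143 188]
285 [0.603, 0.054, 0.019] [102 144 189]
290 [0.603, 0.041, 0.016] [102 144 190]
295 [0.601, 0.027, 0.021] [104 147 194]
300 [0.601, 0.013, 0.021] [130 184 232]
305 [0.601, -0.001, 0.02] [161 226 250]
310 [0.599, -0.014, 0.025] [156 221 250]
315 [0.599, -0.028, 0.026] [151 212 248]
320 [0.597, -0.041, 0.031] [150 213 248]
325 [0.597, -0.055, 0.03] [152 215 249]
330 [0.595, -0.068, 0.035] [157 220 250]
335 [0.602, -0.086, 0.001] [32 44 77]
```

View pics/crop1.png

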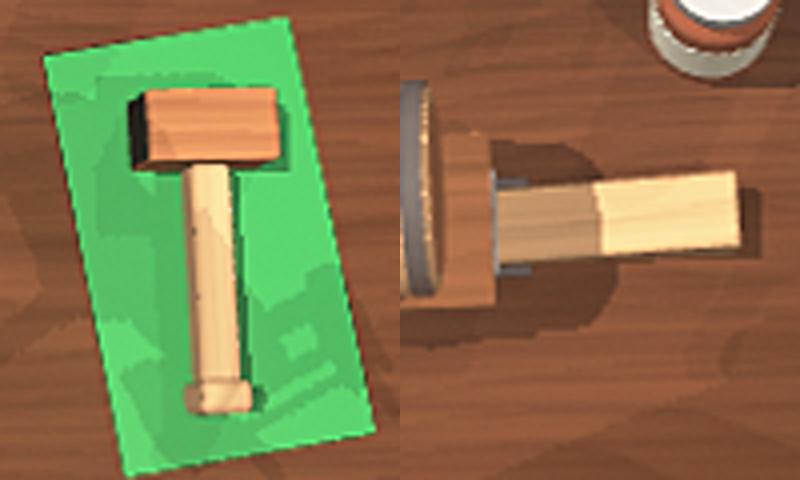

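The crop confirms the choice: a wooden head with a dark rubber face at its left end and a pale handle, lying on green. In the right half, the wedge butt's edge is at u≈335, and the rails and cradle edge are at u≈274–283. Next come the precise measurements.

Run:
```python
from h import *
im=snap('top'); P=cloud(im); f=im['frame'].astype(int); hsv=cv2.cvtColor(im['frame'],cv2.COLOR_BGR2HSV)
def sub(vals,thr,inc):  # first subpixel crossing
    for i in range(len(vals)-1):
        a,b=vals[i],vals[i+1]
        if (a-thr)*(b-thr)<=0 and a!=b and ((b>a)==inc): return i+(thr-a)/(b-a)
# wood minus green measure: R-G  (mat: negative)
d=(f[...,2]-f[...,1])
hl,hr=[],[]
for v in range(183,228):
    row=d[v]; 
    l=sub(row[415:434],-10,True); r=sub(row[434:455],-10,False)
    if l and r: 
        a=onz(im,415+l,v,0.033)[:2]; b=onz(im,434+r,v,0.033)[:2]; hl.append((a+b)/2); 
hl=np.array(hl); k=np.polyfit(hl[:,0],hl[:,1],1); print('handle yaw',np.arctan(k[0]),'y at x=.5',np.polyval(k,.5),'resid',np.std(hl[:,1]-np.polyval(k,hl[:,0])),hl[0],hl[-1])
# head far/near edges
for u in (420,424,440,444):
    col=d[:,u]; t=sub(col[148:165],-10,True); b=sub(col[165:185],-10,False)
    print('head far',onz(im,u,148+t,.048)[:2],'near',onz(im,u,165+b,.030)[:2], b and 165+b)
for v in (160,164,168,172):
    r=sub(d[v][440:460],-10,False); g=f[v][:,2]; l=sub(g[410:425],(g[408]*0+110),True)
    print('head right',onz(im,440+r,v,.048)[:2], 'left(top edge)',l and onz(im,410+l,v,.048)[:2])
# tail
for u in (433,436,439):
    b=sub(d[225:245,u],-10,False); print('tail',onz(im,u,225+b,.03)[:2])
# wedge
br=f[...,2]
w=[];wl=[]
for v in (157,160,163,166,169):
    r=sub(br[v][325:345],165,False); p=onz(im,325+r,v,.037); w.append(p[:2])
w=np.array(w); print('butt',w); yb=w[:,1].mean()
for u in range(277,332,3):
    c=(f[:,u,2]+f[:,u,1])/2; m=c[163]; lo=min(c[148:152].mean(),999); 
    t=sub(c[145:163],(m+60)/2,True); b=sub(c[163:182],(m+60)/2,False)
    if t is None or b is None: continue
    q=[]
    for vv in (145+t,163+b):
        z=.025
        for _ in range(5):
            p=onz(im,u,vv,z); z=.037-(p[1]-yb)/6.13
        q.append(p)
    wl.append([q[0][0],q[1][0],(q[0][1]+q[1][1])/2])
wl=np.array(wl); print(np.round(wl,4)); k=np.polyfit(wl[:,2],wl[:,:2].mean(1),1); print('wedge: dx/dy',k[0],'x at butt',np.polyval(k,yb),'width',np.mean(wl[:,0]-wl[:,1]))
for u in (268,270,272,273,274,275,276,277,278,280,282): print(u,np.round(P[163,u],3),np.round(P[186,u],3))
```

```text
handle yaw -0.009961828119612187 y at x=.5 -0.3421163301145287 resid 0.0001453352386936865 [ 0.53271831 -0.34236864] [ 0.41286123 -0.34103631]
head far [ 0.602914   -0.31095323] near [ 0.54939772 -0.31336518] 177.4375
head far [ 0.60315363 -0.32193117] near [ 0.54995767 -0.32448978] 177.12345679012347
head far [ 0.60216249 -0.36585503] near [ 0.54958712 -0.368966  ] 176.81538461538463
head far [ 0.60220207 -0.37689689] near [ 0.55052592 -0.38020049] 176.3671875
head right [ 0.59201832 -0.3888756 ] left(top edge) [ 0.59434491 -0.29865996]
head right [ 0.58097198 -0.38999957] left(top edge) [ 0.58336177 -0.29872487]
head right [ 0.56998572 -0.38978512] left(top edge) [ 0.57238784 -0.29942015]
head right [ 0.55903522 -0.38920109] left(top edge) [ 0.56147411 -0.29885045]
tail [ 0.38347556 -0.33854832]
tail [ 0.38296195 -0.34674089]
tail [ 0.38405684 -0.35504321]
butt [[ 0.61132099 -0.07857881]
 [ 0.60299175 -0.07921355]
 [ 0.59468686 -0.07954959]
 [ 0.58641074 -0.07943264]
 [ 0.57814455 -0.07948208]]
[[ 0.6228  0.5708  0.0769]
 [ 0.6233  0.5704  0.0685]
 [ 0.6232  0.5706  0.0601]
 [ 0.62
[... 310 characters left out ...]
.0386]
 [ 0.6246  0.5726 -0.0467]
 [ 0.625   0.5727 -0.0548]
 [ 0.6255  0.5725 -0.0628]
 [ 0.6253  0.5728 -0.0709]]
wedge: dx/dy -0.01657418984954045 x at butt 0.5991926861446409 width 0.05245726091365049
268 [0.6  0.1  0.04] [0.537 0.102 0.04 ]
270 [0.599 0.095 0.043] [0.536 0.096 0.044]
272 [0.598 0.089 0.044] [0.536 0.091 0.043]
273 [0.601 0.087 0.03 ] [0.536 0.088 0.041]
274 [0.602 0.084 0.027] [0.542 0.087 0.002]
275 [0.605 0.082 0.014] [ 0.543  0.084 -0.001]
276 [0.605 0.079 0.011] [ 0.542  0.082 -0.   ]
277 [0.605 0.077 0.011] [0.542 0.079 0.001]
278 [0.605 0.074 0.012] [ 0.542  0.076 -0.   ]
280 [0.604 0.068 0.014] [ 0.542  0.07  -0.001]
282 [0.603 0.063 0.017] [ 0.542  0.065 -0.   ]
```

```bash
cat >> h.py <<'E'
def q(phi): return [0,float(np.cos(phi/2)),float(np.sin(phi/2)),0]
G=0.054
def st(*a):
    s=state(); print(*a,'t=%.2f'%s['time'],np.round(s['ee_pos'],4),'F',np.round(s['ft_force'],1),'gap %.4f'%s['finger_gap']); return s
E
python3 - <<'E'
from h import *
x,y=.577-G,-.3424
p=q(-.01)
move_to([x,y,.12],p); st('above')
move_l([x,y,.017],speed=.15); st('down')
close(); st('closed')
move_l([x,y,.09],speed=.15); st('lift')
W=.0166
X=.5992-G; Y=-.0793-.045-.04
move_to([X,Y,.09],q(W)); st('carry')
for n in('top','side'): snap(n,n+'1.png')
a=cv2.imread('pics/top1.png'); b=cv2.imread('pics/side1.png')
cv2.imwrite('pics/c2.png',np.hstack([cv2.resize(a[110:230,240:440],None,fx=2,fy=2),cv2.resize(b[100:220,200:400],None,fx=2,fy=2)]))
E
```

```text
above t=1.52 [ 0.5226 -0.3432  0.1205] F [ 0.1 -0.1  0.8] gap 0.0877
down t=2.35 [ 0.5235 -0.343   0.0183] F [ 0.5 -0.   0.8] gap 0.0879
closed t=3.30 [ 0.5229 -0.3426  0.017 ] F [ 0.9 -1.   0.2] gap 0.0280
lift t=3.93 [ 0.5226 -0.342   0.0888] F [ 0.8 -0.5 -3.6] gap 0.0277
carry t=4.68 [ 0.5448 -0.1644  0.0891] F [ 0.2 -0.7 -3.8] gap 0.0280
```

View pics/c2.png

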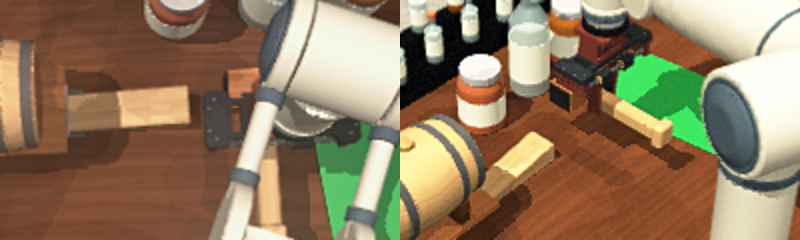

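```bash
cat >> h.py <<'E'
W=.0166; BX,BY=.5992,-.0793; ZT=.0185
def tcp(face,dx=0): # TCP position so that the striking face lies `face` m along wedge +y from the initial butt
    s=face-.045; c,sn=np.cos(W),np.sin(W)
    hx,hy=BX-sn*s, BY+c*s
    return [hx-G*c,hy-G*sn,ZT]
def face(s): # face advance from actual ee pos
    e=s['ee_pos']; return ((e[0]+G*np.cos(W)-BX)*-np.sin(W)+(e[1]+G*np.sin(W)-BY)*np.cos(W))+.045
def tap(target,back=.03,speed=.15,bs=.2,hold_s=0.0):
    move_l(tcp(target),speed=speed); s=state()
    if hold_s: hold(hold_s); s=state()
    print('tap cmd %.1f face %.1f F'%(target*1e3,face(s)*1e3),np.round(s['ft_force'],1),'M',np.round(s['moment'],2),'gap %.4f t=%.2f'%(s['finger_gap'],s['time']))
    move_l(tcp(target-back),speed=bs)
    return s
def butt(im):
    f=im['frame'].astype(int); r=[]
    for v in (158,160,162,164,166,168):
        g=f[v,270:345,2]; 
        i=[k for k in range(len(g)-1) if g[k]>=120>g[k+1] and g[max(0,k-6):k].min()>110]
        if i: k=i[-1]; r.append(onz(im,270+k+(g[k]-120)/(g[k]-g[k+1]),v,.037)[1])
    return np.round((np.array(r)-BY)*1e3,1)
E
python3 - <<'E'
from h import *
im=snap('side'); print('black face pt',pt(im,281,147),'top butt',butt(snap('top')))
move_l(tcp(-.035),speed=.15); s=st('low'); print(face(s))
tap(.015); print(butt(snap('top','top2.png')))
tap(.030); print(butt(snap('top')))
E
```

```text
black face pt [ 0.58836936 -0.11762204  0.10994192] top butt [ 0.5 -0.2 -0.2 -0.3 -0.4 -1. ]
low t=5.51 [ 0.5469 -0.1606  0.0191] F [-0.4 -1.  -3.2] gap 0.0277
-0.03537585462720111
tap cmd 15.0 face 14.8 F [-1.2  0.3 -3.9] M [ 0.03  0.05 -0.05] gap 0.0278 t=5.99
[17.2 17.4 17.5 17.2 17.1 16.7]
tap cmd 30.0 face 30.3 F [ 0.  -0.7 -4. ] M [0.02 0.04 0.  ] gap 0.0280 t=6.79
[-23.7 -25.3 -23.2  33.5  33.4  32.6]
```

Run:
```python
from h import *
t=.030
while t<.112:
    t+=.010; s=tap(t,speed=.12)
    print(butt(snap('top')))
    if s['ft_force'][1]<-8 or face(s)<t-.002: break
snap('side','side3.png');snap('top','top3.png')
```

```text
tap cmd 40.0 face 40.4 F [-0.  -0.8 -2.8] M [ 0.    0.08 -0.  ] gap 0.0278 t=7.62
[42.4 42.1 42.5 42.4 42.8 43. ]
tap cmd 50.0 face 50.5 F [ 0.5 -0.5 -3.8] M [0.05 0.08 0.02] gap 0.0276 t=8.46
[52.5 52.1 52.3 53.3 53.8 53.8]
tap cmd 60.0 face 60.6 F [ 0.1 -1.  -3.1] M [-0.01  0.11 -0.02] gap 0.0282 t=9.29
[-18.8 -18.2 -15.4  64.1 -12.4  64.8]
tap cmd 70.0 face 70.7 F [-0.1  0.9 -3.6] M [ 0.06  0.08 -0.02] gap 0.0278 t=10.12
[-4.8 71.7 -1.6 74.9  1.4 75.7]
tap cmd 80.0 face 80.7 F [ 0.4 -0.2 -3.1] M [0.04 0.07 0.01] gap 0.0275 t=10.96
[81.7 81.6 11.7 14.3 14.8 86.7]
tap cmd 90.0 face 90.6 F [ 1.9 -1.5 -3.1] M [-0.28 -0.03 -0.21] gap 0.0277 t=11.79
[ 24.6  25.6  89.   28.4 100.5  31.1]
tap cmd 100.0 face 98.4 F [-0.1 -9.7 -4. ] M [-1.62  0.16 -0.63] gap 0.0279 t=12.62
[ 95.4  41.1  41.6 110.8  44.5  44.9]
```

Run:
```python
import cv2,numpy as np
a=cv2.imread('pics/top3.png'); b=cv2.imread('pics/side3.png')
cv2.imwrite('pics/c3.png',np.hstack([cv2.resize(a[110:230,240:340],None,fx=4,fy=4),cv2.resize(b[120:240,200:300],None,fx=4,fy=4)]))
```

```text
(no output)
```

View pics/c3.png

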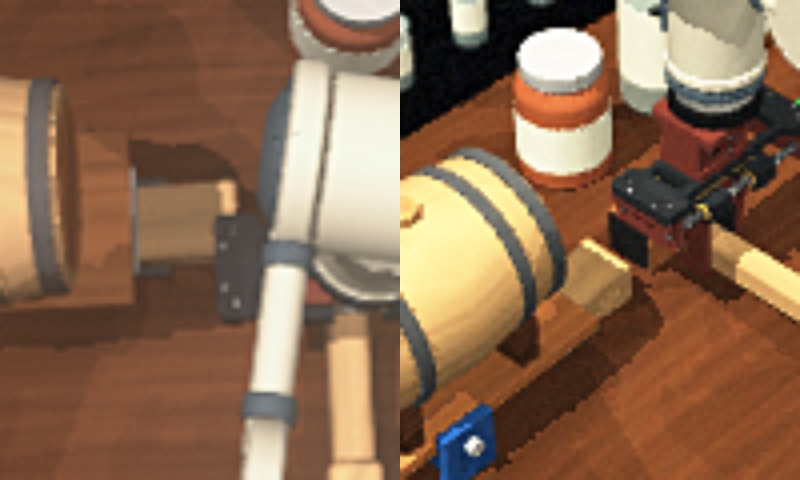

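Run:
```python
from h import *
t=.1005; fs=[]
for i in range(8):
    s=tap(t,speed=.12); F=-s['ft_force'][1]-.5; f=face(s); fs.append(f)
    t=min(t+.0015, t+np.clip((18-F)/6000,-.002,.0015))
st('end')
```

```text
tap cmd 100.5 face 100.2 F [ 0.2 -5.  -4.2] M [-0.87  0.06 -0.41] gap 0.0279 t=13.47
tap cmd 102.0 face 101.8 F [ 1.3 -6.6 -4. ] M [-0.99  0.   -0.29] gap 0.0277 t=14.18
tap cmd 103.5 face 103.3 F [ 0.4 -7.7 -3.4] M [-1.08  0.02 -0.26] gap 0.0279 t=14.89
tap cmd 105.0 face 104.8 F [-0.7 -7.6 -4.3] M [-1.09  0.05 -0.34] gap 0.0280 t=15.60
tap cmd 106.5 face 106.1 F [-0.5 -8.1 -3.4] M [-1.22  0.05 -0.26] gap 0.0279 t=16.31
tap cmd 108.0 face 107.3 F [ 0.2 -8.5 -2.9] M [-1.38  0.09 -0.31] gap 0.0282 t=17.02
tap cmd 109.5 face 108.6 F [-1.  -9.5 -3.6] M [-1.55  0.11 -0.31] gap 0.0282 t=17.73
tap cmd 111.0 face 109.6 F [ -0.9 -11.   -2.4] M [-1.81  0.3  -0.32] gap 0.0281 t=18.43
end t=18.73 [ 0.5446 -0.0434  0.0185] F [-0.   0.1 -4.3] gap 0.0279
```

Run:
```python
from h import *
a=snap('top','top4.png')['frame']; b=snap('side','side4.png')['frame']
cv2.imwrite('pics/c4.png',np.hstack([cv2.resize(a[130:230,250:350],None,fx=4,fy=4,interpolation=2),cv2.resize(b[140:240,210:310],None,fx=4,fy=4,interpolation=2)]))
```

```text
(no output)
```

View pics/c4.png

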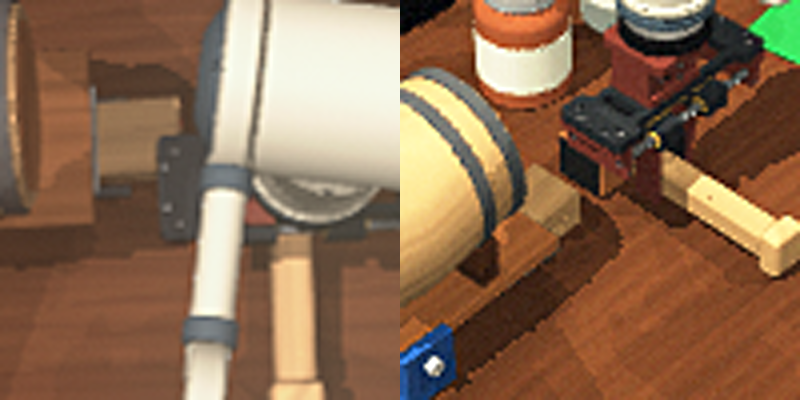

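Run:
```python
from h import *
im=snap('top')
a=onz(im,250+295/4,130+240/4,.034);b=onz(im,250+298/4,130+380/4,.034);print(a,b,'yaw',np.arctan2(a[1]-b[1],a[0]-b[0]))
p=onz(im,250+181/4,130+110/4,.037); print('butt',p,'adv',(p[1]-BY)*1e3)
p=onz(im,250+93/4,130+140/4,.04); print('cradle edge',p)
f=im['frame'].astype(int); print(f[158,288:302,2], f[156,288:302,2],f[163,288:302,2])
s=state(); print('face pos',face(s)*1e3)
# cradle tilt vs. start from depth of the cradle ledge (near end) in both pictures
P=cloud(im); print('ledge z', np.median(P[150:175,262:271,2]))
```

```text
[ 0.52207048 -0.04823284  0.034     ] [ 0.42749452 -0.04657245  0.034     ] yaw -0.017554354937418526
butt [0.61316151 0.02590652 0.037     ] adv 105.20651943034017
cradle edge [0.59371738 0.08613361 0.04      ]
[153 152 152 152 153 150 129  87  79  81  84  89  90  95] [149 148 149 148 149 171 171 100  78  80  83  91  93  96] [148 145 139 135 137 140 121  81  76  78  77  80  85  83]
face pos 82.30410118918469
ledge z 0.049942181305698045
```

```bash
cat >> h.py <<'E'
def wb(im=None):
    im=im or get_image('top'); f=im['frame'].astype(float); r=[]
    for v in (155,156,157,158,159):
        g=f[v,284:304,2]; k=int(np.argmax(g[:-2]-g[2:])); 
        thr=(g[max(k-1,0)]+g[k+3 if k+3<20 else 19])/2; i=next((j for j in range(max(k-1,0),19) if g[j]>=thr>g[j+1]),k)
        r.append(onz(im,284+i+(g[i]-thr)/max(g[i]-g[i+1],1),v,.037)[1])
    return np.median((np.array(r)-BY)*1e3)
E
python3 - <<'E'
from h import *
print('wb',wb())
s=state(); move_l(tcp(.08),speed=.1,orientation=q(W+.034))
t=.107
for i in range(7):
    s=tap(t,speed=.12); F=-s['ft_force'][1]-.5
    print('  wb %.2f'%wb())
    t=t+float(np.clip((18-F)/6000,-.002,.0015))
E
```

```text
wb 107.47150321040588
tap cmd 107.0 face 107.0 F [ 0.8 -1.  -4.4] M [-0.25 -0.06 -0.16] gap 0.0278 t=19.56
  wb 107.66
tap cmd 108.5 face 108.4 F [ 0.4 -4.4 -3.2] M [-0.8   0.08 -0.37] gap 0.0283 t=20.32
  wb 107.57
tap cmd 110.0 face 109.3 F [-0.5 -7.6 -2.6] M [-1.13  0.18 -0.49] gap 0.0281 t=21.07
  wb 107.71
tap cmd 111.5 face 110.0 F [ -1.3 -10.1  -2.2] M [-1.67  0.4  -0.4 ] gap 0.0281 t=21.83
  wb 108.39
tap cmd 112.9 face 110.8 F [ -1.8 -13.5  -1.6] M [-2.04  0.39 -0.31] gap 0.0282 t=22.59
  wb 109.54
tap cmd 113.7 face 111.5 F [ -2.2 -13.9  -1.4] M [-2.19  0.43 -0.35] gap 0.0285 t=23.35
  wb 109.76
tap cmd 114.5 face 112.2 F [ -1.8 -13.2  -2.9] M [-2.18  0.45 -0.41] gap 0.0283 t=24.11
  wb 110.50
```

Run:
```python
from h import *
t=.1160
for i in range(7):
    s=tap(t,speed=.12); F=-s['ft_force'][1]-.5
    print('  wb %.2f'%wb())
    t=t+float(np.clip((18.5-F)/5000,-.002,.0015))
im=snap('top','top5.png')['frame'];b=snap('side','side5.png')['frame']
cv2.imwrite('pics/c5.png',np.hstack([cv2.resize(im[130:230,250:350],None,fx=4,fy=4,interpolation=2),cv2.resize(b[140:240,210:310],None,fx=4,fy=4,interpolation=2)]))
```

```text
tap cmd 116.0 face 113.0 F [ -4.2 -16.   -1.7] M [-2.53  0.63 -0.42] gap 0.0283 t=24.88
  wb 110.75
tap cmd 116.6 face 113.6 F [ -4.  -16.4  -1.1] M [-2.6   0.69 -0.35] gap 0.0283 t=25.63
  wb 111.81
tap cmd 117.1 face 114.1 F [ -3.5 -16.6  -1.7] M [-2.62  0.69 -0.38] gap 0.0287 t=26.39
  wb 112.52
tap cmd 117.6 face 114.7 F [ -3.2 -15.7  -2.5] M [-2.5   0.69 -0.36] gap 0.0285 t=27.14
  wb 112.80
tap cmd 118.3 face 115.2 F [ -3.7 -16.8  -2.3] M [-2.63  0.74 -0.41] gap 0.0286 t=27.90
  wb 113.12
tap cmd 118.7 face 115.7 F [ -4.2 -16.2  -1.7] M [-2.54  0.79 -0.41] gap 0.0289 t=28.65
  wb 113.29
tap cmd 119.3 face 116.2 F [ -4.5 -16.8  -0.5] M [-2.64  0.82 -0.45] gap 0.0289 t=29.41
  wb 113.50
```

View pics/c5.png

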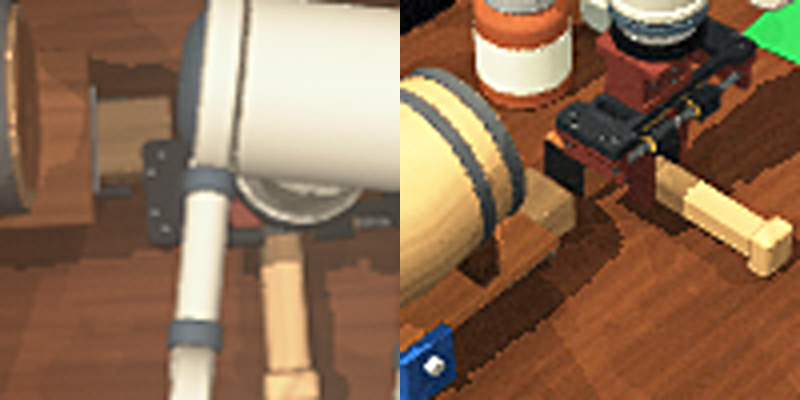

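Run:
```python
from h import *
im=snap('top')
a=onz(im,250+283/4,130+240/4,.034);b=onz(im,250+291/4,130+375/4,.034);y=np.arctan2(a[1]-b[1],a[0]-b[0]);print('yaw',y)
d=float(W-y); print('corr',d)
move_l(tcp(.08),speed=.15,orientation=q(W+.034+d))
t=.114
for i in range(8):
    s=tap(t,speed=.14); F=-s['ft_force'][1]-.5
    print('  wb %.2f'%wb())
    t=t+float(np.clip((19-F)/4500,-.002,.002))
```

```text
yaw 0.020611526948387734
corr -0.004011526948387734
tap cmd 114.0 face 113.9 F [ 1.2 -3.5 -3.8] M [-0.47  0.07 -0.21] gap 0.0279 t=30.55
  wb 113.53
tap cmd 116.0 face 115.4 F [-0.7 -7.1 -3.8] M [-1.04  0.1  -0.27] gap 0.0282 t=31.27
  wb 114.63
tap cmd 118.0 face 116.7 F [-0.6 -9.9 -2.3] M [-1.59  0.33 -0.37] gap 0.0284 t=32.00
  wb 115.01
tap cmd 120.0 face 118.1 F [ -1.9 -11.8  -2.8] M [-1.93  0.54 -0.39] gap 0.0283 t=32.73
  wb 115.68
tap cmd 121.7 face 119.5 F [ -3.8 -12.9  -3.4] M [-2.1   0.64 -0.52] gap 0.0291 t=33.45
  wb 116.06
tap cmd 123.2 face 120.8 F [ -3.  -12.7  -3.1] M [-2.14  0.72 -0.51] gap 0.0292 t=34.17
  wb 117.60
tap cmd 124.7 face 122.5 F [ -3.5 -13.9  -2.7] M [-2.12  0.73 -0.53] gap 0.0295 t=34.90
  wb 118.19
tap cmd 125.9 face 123.8 F [ -3.3 -12.7  -3.8] M [-2.18  0.66 -0.57] gap 0.0298 t=35.62
  wb 118.55
```

Run:
```python
from h import *
move_l(tcp(.00),speed=.3); st('back')
a=snap('top','top6.png');b=snap('side','side6.png')
A=a['frame'];B=b['frame']
cv2.imwrite('pics/c6.png',np.hstack([cv2.resize(A[130:230,250:350],None,fx=4,fy=4,interpolation=2),cv2.resize(B[140:240,210:310],None,fx=4,fy=4,interpolation=2)]))
P=cloud(a)
for u in range(262,302,2): print(u,np.round(P[163,u],3),np.round(P[157,u],3),A[163,u])
```

```text
back t=36.44 [ 0.546  -0.1251  0.0184] F [-0.   0.9 -3.6] gap 0.0278
262 [0.598 0.116 0.05 ] [0.614 0.115 0.052] [ 57  84 130]
264 [0.598 0.11  0.05 ] [0.614 0.11  0.05 ] [ 54  80 124]
266 [0.597 0.105 0.051] [0.614 0.105 0.05 ] [ 53  78 122]
268 [0.597 0.1   0.052] [0.377 0.046 1.073] [ 57  86 135]
270 [0.597 0.094 0.053] [0.614 0.094 0.05 ] [ 59  91 144]
272 [0.597 0.089 0.05 ] [0.614 0.089 0.05 ] [ 85 106 146]
274 [0.6   0.084 0.035] [0.618 0.084 0.032] [ 98 124 155]
276 [0.601 0.079 0.032] [0.618 0.078 0.03 ] [ 88 127 166]
278 [0.6   0.073 0.035] [0.617 0.073 0.033] [ 88 126 166]
280 [0.601 0.068 0.029] [0.618 0.067 0.03 ] [ 89 126 164]
282 [0.599 0.062 0.035] [0.377 0.046 1.073] [ 89 126 166]
284 [0.6   0.057 0.033] [0.616 0.056 0.037] [ 91 126 166]
286 [0.599 0.052 0.034] [0.617 0.051 0.03 ] [ 89 126 166]
288 [0.599 0.046 0.036] [0.615 0.046 0.037] [ 90 128 168]
290 [0.599 0.041 0.034] [0.615 0.04  0.036] [ 83 117 157]
292 [0.606 0.035 0.002] [ 0.623  0.034 -0.   ] [28 41 63]
294 [ 0.606  0.029 -0.   ] [0.623 0.029 0.001] [34 46 69]
296 [0.606 0.024 0.   ] [0.623 0.023 0.001] [35 48 72]
298 [ 0.606  0.018 -0.001] [ 0.623  0.017 -0.001] [34 46 71]
300 [ 0.606  0.012 -0.001] [ 0.623  0.012 -0.001] [36 49 71]
```

View pics/c6.png

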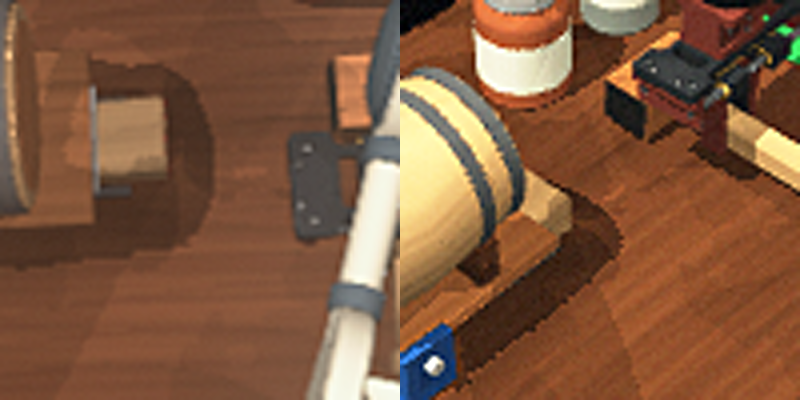

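The butt is now at u≈291, y≈0.038, about 118 mm advanced. The cradle ledge went from 0.044 to 0.050 m, so it is raised. The recent gains came from impact at the higher tap speed, so next I'll use slower, firmer taps and check that the gain stops.

Run:
```python
from h import *
move_l(tcp(.095),speed=.3,orientation=q(W+.06))
print('wb %.2f'%wb())
t=.122
for i in range(5):
    s=tap(t,back=.03,speed=.08,bs=.3); F=-s['ft_force'][1]-.5
    print('  wb %.2f'%wb())
    t=t+float(np.clip((18-F)/2500,-.002,.003))
```

```text
wb 119.98
tap cmd 122.0 face 118.7 F [ -3.1 -13.9  -2.1] M [-2.04  0.57 -0.65] gap 0.0285 t=37.54
  wb 118.18
tap cmd 123.8 face 120.4 F [ -7.  -18.4  -1.3] M [-2.9   1.15 -0.81] gap 0.0290 t=38.39
  wb 118.32
tap cmd 123.9 face 120.8 F [ -5.6 -18.6  -1.7] M [-2.84  1.09 -0.75] gap 0.0288 t=39.22
  wb 118.44
tap cmd 123.9 face 121.0 F [ -6.3 -17.9  -0.9] M [-2.71  1.1  -0.77] gap 0.0293 t=40.04
  wb 118.37
tap cmd 124.1 face 121.4 F [ -6.  -16.7  -1.5] M [-2.62  1.05 -0.75] gap 0.0287 t=40.87
  wb 118.41
```

Run:
```python
from h import *
w0=wb()
for t in(.1247,.125):
    tap(t,back=.03,speed=.08,bs=.3); print('  wb %.2f'%wb())
move_l(tcp(.0),speed=.3)
w1=wb(); print('wb before/after',w0,w1)
p=tcp(0); move_l([p[0],p[1],.08],speed=.25)
x,y=.577-G,-.3424
move_to([x,y,.08],q(0.025)); st('over mat')
move_l([x,y,.03],speed=.15); snap('side','side7.png'); st('near')
a=snap('side')['frame']; t=snap('top')['frame']
cv2.imwrite('pics/c7.png',np.hstack([cv2.resize(t[130:250,380:480],None,fx=4,fy=4,interpolation=2),cv2.resize(a[100:220,280:380],None,fx=4,fy=4,interpolation=2)]))
```

```text
tap cmd 124.7 face 122.1 F [ -5.4 -15.7  -1.8] M [-2.49  1.12 -0.78] gap 0.0294 t=41.75
  wb 118.51
tap cmd 125.0 face 122.8 F [ -4.8 -14.1  -1.7] M [-2.31  1.   -0.79] gap 0.0292 t=42.58
  wb 118.57
wb before/after 118.49427033514553 118.10758208278736
over mat t=44.67 [ 0.5229 -0.3409  0.0786] F [ 0.6 -0.2 -3.7] gap 0.0279
near t=45.20 [ 0.5238 -0.3419  0.0311] F [ 0.3  0.4 -3. ] gap 0.0276
```

View pics/c7.png

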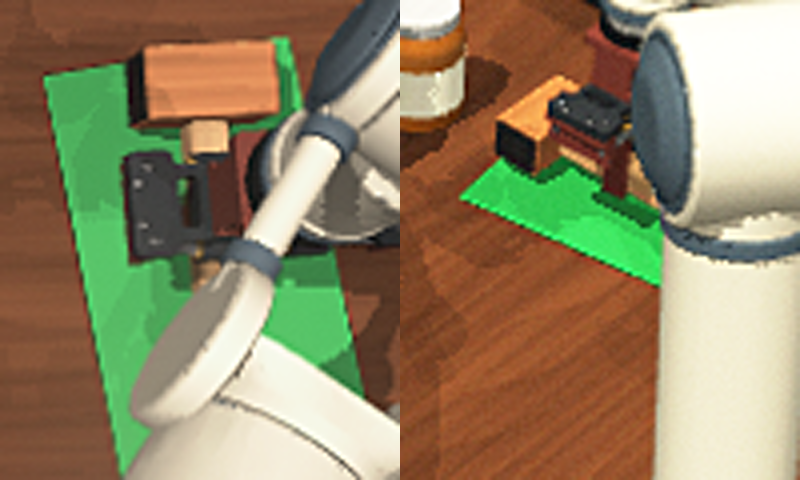

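The mallet hangs level over the mat, but it has slid about 12 mm along its axis in the grip (head at crop y 45–120). I'll place it 12 mm further back.

Run:
```python
from h import *
x,y=.577-G-.012,-.3424
move_l([x,y,.021],speed=.12); st('a')
z=.021
while z>.0145:
    z-=.0015; move_l([x,y,z],speed=.05); s=st('low')
    if s['ft_force'][2]>1: break
gripper_open(); st('open')
move_l([x,y,.13],speed=.25); st('up')
move_to([.30,-.45,.25],q(.3)); st('clear')
a=snap('top','top8.png'); b=snap('side','side8.png')
P=cloud(a); print('head z',np.median(P[160:170,422:442,2]),'handle z',np.median(P[195:215,432:436,2]),'wb',wb(a))
cv2.imwrite('pics/c8.png',cv2.resize(a['frame'][70:320],(784,350),interpolation=2))
```

```text
a t=45.58 [ 0.5107 -0.3425  0.0214] F [ 0.2 -0.4 -2.7] gap 0.0279
low t=45.83 [ 0.5116 -0.3427  0.0202] F [ 1.2 -0.2 -2. ] gap 0.0278
low t=46.08 [ 0.5118 -0.3428  0.0189] F [ 3.  -0.5  1.3] gap 0.0276
open t=47.11 [ 0.511  -0.3424  0.018 ] F [0.2 0.4 0.5] gap 0.0878
up t=47.71 [ 0.5108 -0.3422  0.1289] F [ 0.1 -0.3 -0.7] gap 0.0881
clear t=48.74 [ 0.3004 -0.4495  0.248 ] F [ 0.2 -0.8 -0.1] gap 0.0874
head z 0.04193755144456282 handle z 0.03871666209357459 wb 118.11684857775984
```

View pics/c8.png

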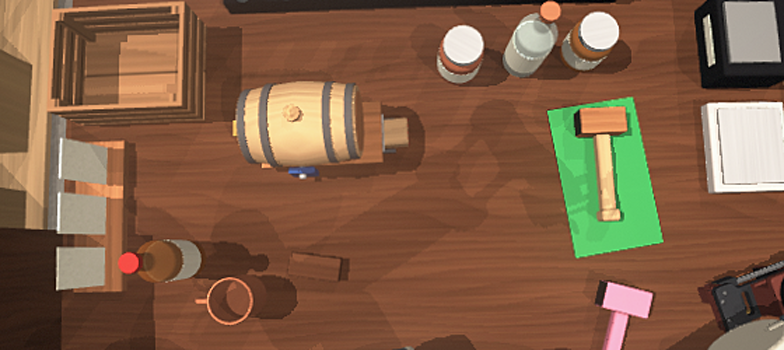

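Run:
```python
from h import *
a=snap('top'); P=cloud(a); H=P[151:160,422:442]; H=H[H[...,2]<.2]; A=np.c_[H[:,:2],np.ones(len(H))]
print('head z',np.median(H[:,2]),'slopes',np.linalg.lstsq(A,H[:,2],rcond=None)[0][:2],'wb',wb(a),'ledge',np.median(P[150:175,262:271,2]))
m=(P[...,2]>.036)&(P[...,2]<.06); m[:145]=0;m[172:]=0;m[:,:412]=0;m[:,455:]=0
print('head extents',np.percentile(P[m][:,0],[1,99]),np.percentile(P[m][:,1],[1,99]))
job_done()
```

```text
head z 0.048540764302584596 slopes [0.01523061 0.01976937] wb 118.0936309143503 ledge 0.05103613075386934
head extents [0.56550632 0.63136113] [-0.38663387 -0.29659737]
the job is handed in; nothing more can be done
```

The wedge is driven in and seated, and the mallet is back flat on its mat. I handed the job in at about 49 s of the 58 s allowed, with the arm clear.

- **Driving:** I tapped the butt about 38 times, drawing the mallet back 3 cm each time. The last seven taps were slower, reading about 14–19 N when each tap ended.
- **Seating:** Over those seven taps the butt stayed at about 118 mm of travel (118.1–118.6 mm in the images). It read the same after the mallet was drawn away, and the cradle ledge held about 6–7 mm above where it started.
- **Mallet:** The head's top is at 48.5 mm, as expected for lying flat on the mat. It lies about 1–2 cm further forward than it started, still on the mat, because it slid along its handle in the grip.
- **Bystanders:** In the final top view the other things stand where they were, and the pink mallet was not touched.

**Checks that disagreed:**
- **Wedge depth:** The butt ended about 53 mm before the lip by my measurement, deeper than the 65–120 mm stated. Some faster taps in the middle probably drove it past the stop's first contact.
- **Tap force:** I could only read the force at the end of each tap, so the peaks are not known.
- **Face position:** The position worked out from the arm crept forward 0.2–1.7 mm per tap at the end. I put that down to the mallet slipping in the grip, since the images showed the wedge still.

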